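# Make up two fittings kits at the wash bench

### The job

Make up the two reassembly kits from the washed parts on the steel bench. Blue board: the square steel valve body in the square outline and the red seal ring in the round outline; yellow board: the round steel ferrule in the square outline, the black hand nut on the solid white disc and the green seal ring in the round outline. Set each part down, do not drop it, centred on its mark and standing or lying as it does now, let go of everything, and leave the spare white seal, the brush pot and the soap bottle where they are.

Things in the scene. Friction and masses are not known exactly. Their poses are not given: they have to be found in the camera images.
- valve_mid (a point): loose square steel valve body standing upright: block 46 x 46 mm, 44 mm tall, with a dark bore and four dark bolt holes on top and one round port (30 mm diameter, at mid height) sticking 12 mm out of its +x side; 350 g. The point is the block's centre, 22 mm above its underside; z up. Grip it from above across its flat +y and -y sides (46 mm wide). Any heading will do on its mark.
- ferrule_mid (a point): loose round steel pipe ferrule standing upright, 44 mm tall, a flange of 48 mm diameter and about 10 mm thick at each end, waist 38 mm diameter, dark bore on top; 250 g. The point is its centre, 22 mm above its underside; z up. Grip across the flanges (48 mm).
- black_nut_mid (a point): loose black fluted plastic hand nut standing upright: 42 mm diameter over the flutes (gripped diameter 40 mm), 30 mm tall, small brass disc in the middle of its top; 60 g. The point is its centre, 15 mm above its underside; z up.
- red_seal_mid (a point): red moulded seal ring lying flat on the bench: outside diameter 46 mm, hole 30 mm, 12 mm thick, 20 g; the point is the centre of the ring, 6 mm above its underside. Goes to the blue board.
- green_seal_mid (a point): green moulded seal ring lying flat on the bench: outside diameter 46 mm, hole 30 mm, 12 mm thick, 20 g; the point is the centre of the ring, 6 mm above its underside. Goes to the yellow board.
- white_seal_mid (a point): spare white moulded seal ring lying flat on the bench: outside diameter 46 mm, hole 30 mm, 12 mm thick, 20 g; the point is the centre of the ring, 6 mm above its underside. It belongs to no kit and stays where it lies among the stock.
- blue_board: fixed blue plastic kit board 100 mm (its x) by 190 mm (its y), 12 mm thick, flat on the bench; origin at the centre of its underside, so its flat top is at z = 12 mm. White marks printed flat on its top: square outline (70 mm inside) centred at x 0, y +45 mm; round outline (70 mm inside diameter) centred at x 0, y -45 mm, in the board's own frame.
- yellow_board: fixed yellow plastic kit board 100 mm (its x) by 280 mm (its y), 12 mm thick, flat on the bench; origin at the centre of its underside, so its flat top is at z = 12 mm. White marks printed flat on its top: round outline (70 mm inside diameter) centred at x 0, y +90 mm; solid white disc (64 mm diameter) at x 0, y 0; square outline (70 mm inside) centred at x 0, y -90 mm, in the board's own frame.
- brush_pot: loose bystander, leave alone: perforated steel pot, foot 96 mm diameter, 110 mm tall, holding an orange and a blue brush that reach about 220 mm high and lean a few centimetres out; origin at the centre of its underside.
- soap_bottle: loose bystander, leave alone: plain white bottle with a grey cap, 70 mm diameter, 160 mm tall; origin at the centre of its underside.
Mind the look-alikes: they are no part of the job. What is shaped like the part that bears valve_mid but orange is not meant.

How it is judged (in metres and radians):
At the end, for the whole second after the job is handed in: Each of the five parts has its centre within 14 mm of its mark's centre along both board axes and rests on the board (height within 3 mm); valve body, ferrule and nut upright within 0.12 rad; all released and still; white seal, brush pot and bottle within 20 mm of their start (x of valve_mid in the frame of blue_board between -0.014 and 0.014 m and y of valve_mid in the frame of blue_board between 0.031 and 0.059 m and z of valve_mid in the frame of blue_board between 0.031 and 0.037 m and linear speed of each of valve, red_seal, green_seal, black_nut, ferrule below 0.02 m/s and contact force between each of valve, red_seal, green_seal, black_nut, ferrule and the fingers below 0.05 N and angle between each of valve_mid, black_nut_mid, ferrule_mid's own z axis and vertical below 0.12 rad and x of red_seal_mid in the frame of blue_board between -0.014 and 0.014 m and y of red_seal_mid in the frame of blue_board between -0.059 and -0.031 m and z of red_seal_mid in the frame of blue_board between 0.015 and 0.021 m and x of green_seal_mid in the frame of yellow_board between -0.014 and 0.014 m and y of green_seal_mid in the frame of yellow_board between 0.076 and 0.104 m and z of green_seal_mid in the frame of yellow_board between 0.015 and 0.021 m and x of black_nut_mid in the frame of yellow_board between -0.014 and 0.014 m and y of black_nut_mid in the frame of yellow_board between -0.014 and 0.014 m and z of black_nut_mid in the frame of yellow_board between 0.024 and 0.03 m and x of ferrule_mid in the frame of yellow_board between -0.014 and 0.014 m and y of ferrule_mid in the frame of yellow_board between -0.104 and -0.076 m and z of ferrule_mid in the frame of yellow_board between 0.031 and 0.037 m and distance of each of white_seal_mid, brush_pot, soap_bottle from where it was at the start of the episode below 0.02 m); the robot touches nothing.
It fails at once if a kit part is dropped: in the air, touched by nothing, with its underside more than 40 mm above the board tops ((height (world z) of valve_mid above 0.074 m and contact force between valve and anything else below 0.001 N) or (height (world z) of red_seal_mid above 0.058 m and contact force between red_seal and anything else below 0.001 N) or (height (world z) of green_seal_mid above 0.058 m and contact force between green_seal and anything else below 0.001 N) or (height (world z) of black_nut_mid above 0.067 m and contact force between black_nut and anything else below 0.001 N) or (height (world z) of ferrule_mid above 0.074 m and contact force between ferrule and anything else below 0.001 N)).
It fails at once if the spare white seal, brush pot or soap bottle is pushed more than 20 mm from its place (distance of any of white_seal_mid, brush_pot, soap_bottle from where it was at the start of the episode above 0.02 m).
It also fails if it takes over 112 s, if anything falls off the work surface, if the arm or the gripper's body presses on something with over 40 N, if the wrist force passes 120 N, or if a joint passes its speed limit or range.

### The arm

A 6-joint arm with a two-finger parallel gripper is mounted at the origin on the work surface. World frame = base frame: x ahead of the robot, y to its left, z up, the work surface at z = 0. Lengths are in mm, angles in rad, forces in N, time in s.
With the tool pointing down it reaches from about 250 to 800 mm from the base axis. Payload 3.9 kg.
Tool frame: the origin (TCP) lies at the centre of the arm's flange, where the gripper is bolted on; the fingertips stand 173 mm ahead of it and the grasp point (between the pads) lies 155 mm ahead of it; z points along the fingers, y is the direction in which the jaws open and shut (so a half turn about z gives the same grasp; the last joint's range is limited). The gripper opens to 85 mm and grips with 20 to 120 N. Pads are 22 mm wide; open, the fingers measure 114 mm over their backs; the gripper's body (76 mm by 85 mm) begins 54 mm behind the grasp point. The pads swing forward as they close: fully open they stand 13 mm farther back than shut.
Start: joints at [1.249, 0.26, -0.138, 1.173, 0, 1.571], TCP at [166.04, 498.043, 404.704] pointing down, gripper open.
Joint ranges: [-2.78, 2.78], [-0.83, 1.72], [-1.28, 1.37], [-1.9, 2.12], [-1.57, 1.48], [-3.14, 3.14]. Speed limits (rad/s): [2.57, 2.57, 3.14, 3.14, 3.14, 3.14].

### API

Orientations are given as a rotation vector (axis times angle).
In Python, from plant import bot, grab_frame, calibration, order gives the robot as it stands.
- The arm moves only by the tool step_arm, never from a script. Its argument "series" is text: rows parted by semicolons, each of 5 numbers parted by spaces: the shift along the world's x, y, z as a fraction of full scale, then the turn about the world's z as a fraction of full scale, then the finger opening in mm, from 0 to 85.4. In form: tx ty tz spin fingers; .... A call has 1 to 12 rows; each row shifts and turns the pose as measured when the row begins; what a row does not reach is not made up. Full scale, the value 1, is 0.025 m for a shift and 8 degrees for a turn. A row lasts 1/8 s, in which the tool goes at most 62.5 mm and 10.7 degrees, less where a joint would pass 70% of its speed; a pose out of reach is approached as far as the arm can. A call with a number of a shift or a turn outside -1 to 1 is refused whole. A call with a gripper value outside its range is refused whole. The fingers move at their own pace and stop on an object; "squeeze" is the grip in N (left out, the last holds). Time passes only in rows, so rows that do not move let the fingers close. It gives the time, the measured TCP pose, the force and the opening at its end, in the units of the state.
- bot.read_state(): the state, without advancing time (a new reading comes with each control period).
- grab_frame(name): name is "side" or "top" or "wrist"; returns the picture (480x640x3 uint8, blue, green, red); there is no depth.
- calibration(name): a dict with "intrinsics" (3x3 intrinsics, pixels), "extrinsics" (4x4, takes a point from camera to world coordinates); the wrist camera has in their place "mount" (4x4, takes a point from camera to tool coordinates, whose origin is the TCP and whose axes are the flange's). Camera axes: x right, y up, looking along -z (the intrinsics and any distortion apply to the point x, -y, -z); pixel columns grow to the right and rows downward; lengths in mm; the calibration is good to about 2 mm. A picture is of the moment at which its call begins: read the wrist's pose just before it. calibration takes no time and is no camera call.
- order.sign_off(): hands the job in, once; it reports no verdict.
The state is a dict: "t": time; "joint_pos": joint angles; "qd": joint speeds; "joint_efforts": joint torques, N m; "tcp_pos": TCP position; "tcp_rot": TCP orientation; "ft_force": force on the tool from outside, world axes, zero at the start; "moment": the same for the moment, N m; "grip_width": opening from 0.0 (shut) to 1.0 (fully open).
Only numpy, scipy, OpenCV 4.12 (cv2) and the standard library are available. Lean on these libraries where they do the work, as an engineer would, in place of code of your own. Each camera call takes 0.05 s, during which the arm holds its last target.

## Working session

There is one attempt and no reset: what is moved stays moved. The work goes in short steps, Python scripts to look and compute and a tool call to move; the robot and the scene stay as the last step left them, time stands still between calls to the robot, and variables do not carry over. Pictures are saved under pics/ and viewed, and the job is handed in when it is done.

Besides the shell and the picture viewer there is one more tool, called after "Emit:" as name(argument=value, ...), one argument or row to a line, values as JSON. step_arm: Moves the arm, as the interface text tells. Shift numbers are shares of 0.025 m and turn numbers shares of 8 degrees, none past 1 either way. Its arguments: {"type":"object","properties":{"series":{"type":"string"},"squeeze":{"type":"number"}},"required":["series"]}

```bash
mkdir -p pics; ls
python3 - <<'E'
from plant import bot, grab_frame, calibration, order
import cv2
print(bot.read_state())
for n in ("side","top","wrist"):
    cv2.imwrite(f"pics/{n}0.png",grab_frame(n)); print(n,calibration(n))
E
```

```text
pics
{'t': 0.0, 'joint_pos': array([ 1.24897507e+00,  2.60690258e-01, -1.39365665e-01,  1.17266198e+00,
       -1.61736103e-06,  1.57082047e+00]), 'qd': array([ 1.28703014e-03, -4.55162416e-04, -2.46678118e-05, -1.12681225e-03,
       -2.47996447e-04, -9.93122479e-04]), 'joint_efforts': array([ 1.89731167e-03, -4.05673385e+01,  2.53923923e+01,  1.87482673e-02,
       -6.65132802e-05, -8.76227602e-06]), 'tcp_pos': array([165.9511388 , 497.73535534, 403.86256618]), 'tcp_rot': array([-5.03325116e-01, -3.10069915e+00,  2.97954081e-03]), 'ft_force': array([-0.7436241 , -0.1224988 , -0.38616192]), 'moment': array([-0.02308016,  0.04488852, -0.00035889]), 'grip_width': 1.002799307408381}
side {'intrinsics': array([[525.77917454,   0.        , 326.93535347],
       [  0.        , 525.77917454, 240.53087851],
       [  0.        ,   0.        ,   1.        ]]), 'extrinsics': array([[ 9.90300446e-01,  1.13249968e-01, -8.04951628e-02,
         4.13247839e+02],
       [-1.37916451e-01,  7.30940156e-01, -6.68360338e-01,
        -7.55443886e+02],
       [-1.68546398e-02,  6.72979148e-01,  7.394693
[... 477 characters left out ...]
,
       [-2.02298452e-03,  1.39259698e-01,  9.90253828e-01,
         1.26446778e+03],
       [ 0.00000000e+00,  0.00000000e+00,  0.00000000e+00,
         1.00000000e+00]])}
wrist {'intrinsics': array([[367.46818   ,   0.        , 314.64073011],
       [  0.        , 367.46818   , 237.29579994],
       [  0.        ,   0.        ,   1.        ]]), 'mount': array([[-1.61276568e-04,  9.62575419e-01,  2.71013905e-01,
         6.84076021e+01],
       [ 9.99999894e-01,  2.72330988e-04, -3.72167487e-04,
         3.60834082e-01],
       [-4.32044759e-04,  2.71013816e-01, -9.62575360e-01,
         3.00002865e+01],
       [ 0.00000000e+00,  0.00000000e+00,  0.00000000e+00,
         1.00000000e+00]])}
```

View pics/top0.png

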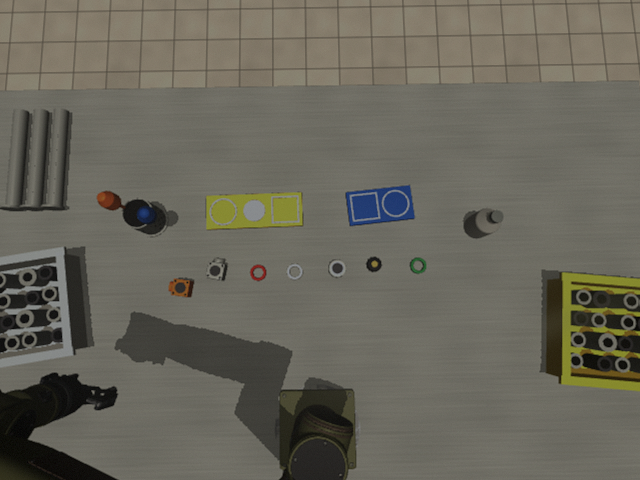

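View pics/side0.png

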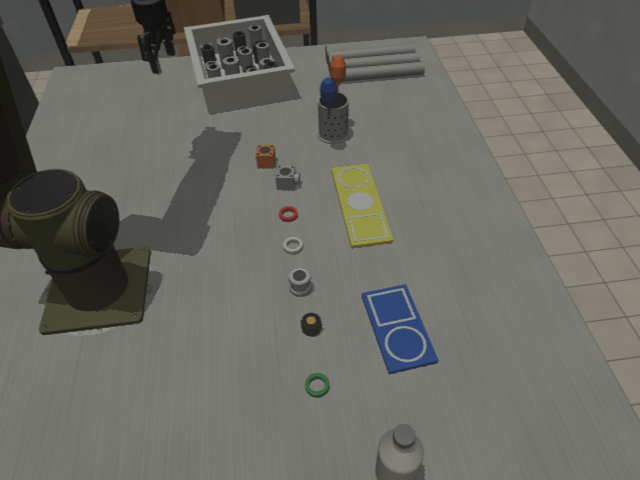

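View pics/wrist0.png

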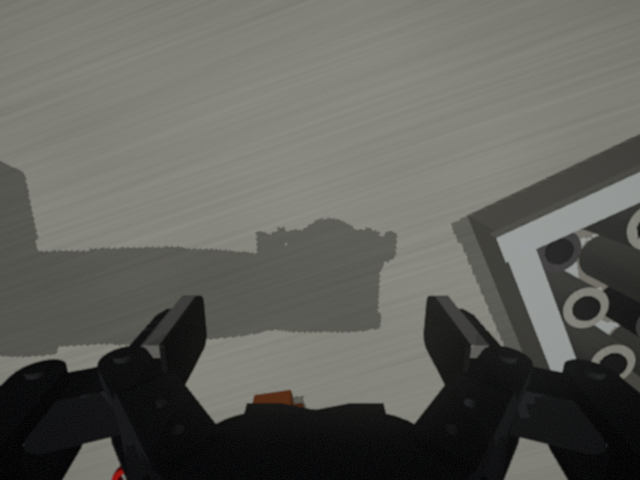

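Candidates in the top view:
- **Steel valve:** (216,268), against the orange look-alike at (180,288).
- **Ferrule:** (337,268), against the white seal at (295,271) and the crate ferrules.
- **Nut:** (374,264), against the black crate items.
- **Red seal:** (258,272).
- **Green seal:** (418,265).

Next I take a close crop and measure.

```bash
cat > h.py <<'E'
import numpy as np, cv2
from plant import bot, grab_frame, calibration, order
def cast(n,uv,z,T=None):
    c=calibration(n);K=c['intrinsics']
    M=c['extrinsics'] if T is None else T
    d=np.linalg.inv(K)@[uv[0],uv[1],1.]; d=M[:3,:3]@(d*[1,-1,-1]); o=M[:3,3]
    return o+d*(z-o[2])/d[2]
def proj(n,p,T=None):
    c=calibration(n);M=c['extrinsics'] if T is None else T
    q=M[:3,:3].T@(np.asarray(p,float)-M[:3,3]); q=c['intrinsics']@(q*[1,-1,-1]); return q[:2]/q[2]
def wristT(s):
    T=np.eye(4);T[:3,:3]=cv2.Rodrigues(np.array(s['tcp_rot']))[0];T[:3,3]=s['tcp_pos'];return T@calibration('wrist')['mount']
E
python3 - <<'E'
from h import *
im=cv2.imread('pics/top0.png'); sd=cv2.imread('pics/side0.png')
a=cv2.resize(im[240:310,160:440],None,fx=2.8,fy=2.8,interpolation=cv2.INTER_CUBIC)
b=cv2.resize(sd[140:400,240:440],None,fx=2.2,fy=2.2,interpolation=cv2.INTER_CUBIC)
cv2.imwrite('pics/c1.png',a);cv2.imwrite('pics/c2.png',b)
def blobs(n,img,name,lo,hi,z,amin=20,roi=None):
    h=cv2.cvtColor(img,cv2.COLOR_BGR2HSV); m=cv2.inRange(h,lo,hi)
    cs,_=cv2.findContours(m,cv2.RETR_EXTERNAL,cv2.CHAIN_APPROX_NONE)
    for c in cs:
        if cv2.contourArea(c)<amin: continue
        r=cv2.minAreaRect(c); 
        e=[cast(n,p,z)[:2].round(1).tolist() for p in cv2.boxPoints(r)] if amin>500 else ''
        M=cv2.moments(c);u=(M['m10']/M['m00'],M['m01']/M['m00'])
        print(n,name,np.round(u,1),cv2.contourArea(c),cast(n,u,z)[:2].round(1),e)
for n,img in(('top',im),('side',sd)):
    blobs(n,img,'blue',(105,120,60),(125,255,255),12,800)
    blobs(n,img,'yel',(25,120,60),(35,255,255),12,800)
    blobs(n,img,'red',(0,130,80),(6,255,255),6)
    blobs(n,img,'grn',(50,100,40),(85,255,255),6)
    blobs(n,img,'orange',(7,150,60),(15,255,255),30)
E
```

```text
top blue [379.5 205.2] 2068.0 [ 617.4 -192.1] [[657.7, -93.7], [676.3, -283.8], [577.5, -290.0], [559.3, -101.9]]
top yel [590.  324.2] 2719.0 [ 268.1 -768.7] [[92.0, -671.2], [415.3, -701.3], [411.9, -922.9], [88.9, -884.8]]
top yel [253.8 210.5] 3099.0 [607.2 173.5] [[653.9, 315.9], [660.8, 35.4], [561.1, 32.7], [554.3, 310.1]]
top red [257.8 272.4] 170.5 [427.7 162.2] 
top grn [417.9 265.1] 164.5 [ 441.6 -296.7] 
top orange [179.4 287.1] 265.0 [388.2 378.2] 
top orange [107.2 200.1] 241.5 [640.4 592.8] 
side blue [398.4 328.5] 3835.5 [ 619.9 -199.7] [[561.3, -103.7], [670.5, -75.0], [677.2, -280.2], [580.7, -301.1]]
side yel [360.7 205. ] 2982.5 [609.8 162.8] [[557.4, 312.6], [670.8, 338.5], [661.4, 39.3], [563.9, 21.8]]
side red [287.7 213. ] 170.0 [429.4 168.9] 
side grn [316.7 384. ] 361.0 [ 443.1 -292.4] 
side orange [266.8 152.1] 52.0 [393.7 385.2] 
side orange [337.3  67.5] 258.0 [646.9 786.6]
```

View pics/c1.png

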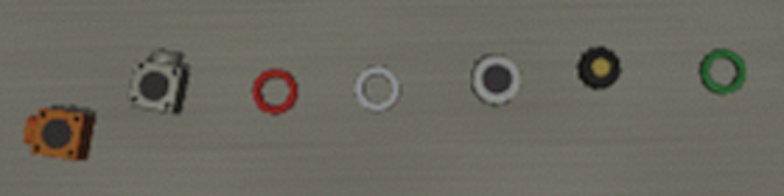

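View pics/c2.png

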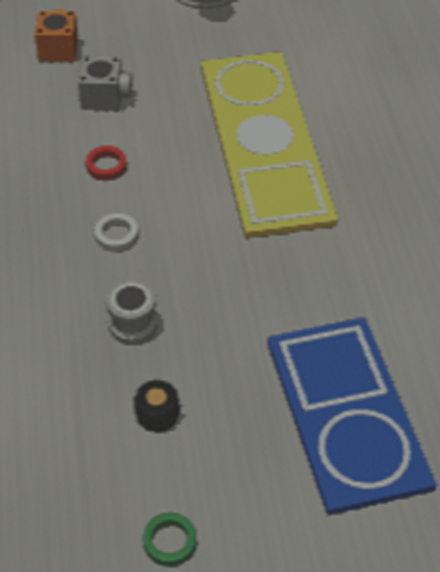

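Run:
```python
from h import *
f=lambda x,y:(160+x/2.8,240+y/2.8)
for nm,uv,z in(('valve',f(155,84),44),('ferr',f(497,79),44),('nut',f(600,67),30),('white',f(377,88),6)):
    print(nm,cast('top',uv,z).round(1))
g=lambda x,y:(240+x/2.2,140+y/2.2)
for nm,uv,z in(('valve',g(100,69),44),('ferr',g(131,298),44),('nut',g(157,396),30),('white',g(117,231),6),('disc',g(265,134),12),('ysq',g(283,192),12),('yrd',g(249,82),12),('bsq',g(333,367),12),('brd',g(364,448),12)):
    print(nm,cast('side',uv,z).round(1))
for nm,uv in (('disc',(254,210.5)),('bsq',(365,207)),('brd',(396.5,203.5))): print(nm,cast('top',uv,12).round(1))
```

```text
valve [433.4 275.4  44. ]
ferr [433.2 -64.1  44. ]
nut [ 444.8 -168.6   30. ]
white [428.8  56.8   6. ]
valve [436.3 280.9  44. ]
ferr [436.9 -60.5  44. ]
nut [ 449.  -165.7   30. ]
white [432.7  61.7   6. ]
disc [611.8 177.1  12. ]
ysq [614.6  85.1  12. ]
yrd [609.2 267.7  12. ]
bsq [ 617.6 -146.2   12. ]
brd [ 625.6 -235.9   12. ]
disc [607.2 173.   12. ]
bsq [ 612.6 -149.7   12. ]
brd [ 621.6 -241.7   12. ]
```

Emit:
step_arm(
  series="1 -0.85 0 0 85; 1 -0.85 0 0 85; 1 -0.85 0 0 85; 1 -0.85 0 0 85; 1 -0.85 0 0 85; 1 -0.85 0 0 85; 1 -0.85 0 0 85; 1 -0.85 0 0 85; 1 -0.85 0 0 85; 0 0 0 0 85",
  squeeze=40,
)

```text
t: 1.4
tcp_pos: [396.2, 299.7, 400.8]
tcp_rot: [-0.499, -3.099, 0.01]
ft_force: [-0.6, 0.3, -0.2]
grip_width: 0.992
```

Emit:
step_arm(
  series="1 -0.8 0 0 85; 0.5 0 0 0 85; 0 0 0 0 85",
)

```text
t: 1.78
tcp_pos: [433.2, 280.5, 400.1]
tcp_rot: [-0.497, -3.096, 0.009]
ft_force: [-0.9, -0.7, 0.1]
grip_width: 0.998
```

Run:
```python
from h import *
s=bot.read_state(); im=grab_frame('wrist'); cv2.imwrite('pics/w1.png',im); np.save('w1.npy',wristT(s)); print(s['tcp_pos'],s['tcp_rot'])
```

```text
[433.18326017 280.5010626  400.11458961] [-0.4966902  -3.09592697  0.00921111]
```

View pics/w1.png

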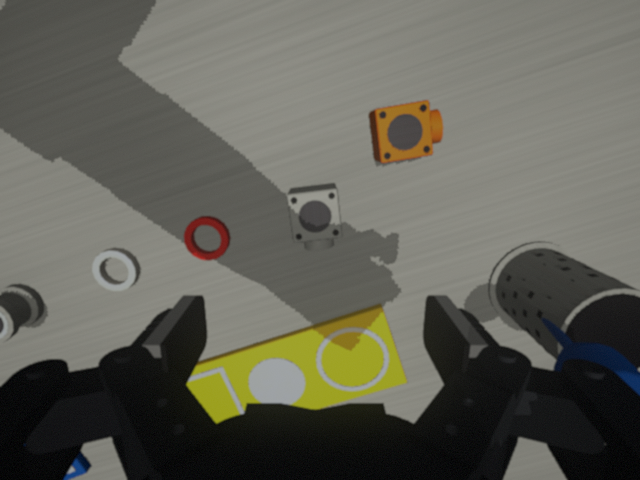

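Steel valve at (315,215) with its port facing down in the image; the orange look-alike is at (405,131). Red seal is at (207,238) and the white disc at (277,382).

Run:
```python
from h import *
T=np.load('w1.npy')
for nm,uv,z in (('bore',(315,215),44),('h1',(294,201),44),('h2',(332,196),44),('h3',(299,237),44),('h4',(336,232),44),('red',(207,238),6),('white',(115,269),6),('disc',(277,382),12),('yrd',(353,359),12)):
    print(nm,cast('w',uv,z,T)[:2].round(1) if 0 else cast('wrist',uv,z,T)[:2].round(1))
R=cv2.Rodrigues(np.array([-.4967,-3.0959,.0092]))[0]; print(np.degrees(np.arctan2(R[1,1],R[0,1])),R[:,2])
```

```text
bore [433.3 278.8]
h1 [415.2 264.9]
h2 [421.5 298.6]
h3 [448.3 258.3]
h4 [454.4 292.1]
red [429.1 162.7]
white [430.3  56.8]
disc [610.1 174.9]
yrd [608.2 265.6]
71.7714951724406 [-0.0069402  -0.00482977 -0.99996425]
```

Emit:
step_arm(
  series="0.04 -0.04 -1 0.5 85; 0 0 -1 0.45 85; 0 0 -1 0 85; 0 0 -1 0 85; 0 0 -1 0 85; 0 0 -1 0 85; 0 0 -1 0 85; 0 0 -0.9 0 85; 0 0 0 0 85",
)

```text
t: 2.95
tcp_pos: [424.7, 286.1, 198.2]
tcp_rot: [-0.261, -3.12, 0.006]
ft_force: [-0.2, -0.2, -0.3]
grip_width: 0.995
```

Emit:
step_arm(
  series="0.37 -0.3 0 0 85; 0.02 0 0 0 85; 0 0 -0.75 0 85; 0 0 0 0 85",
)

```text
t: 3.45
tcp_pos: [436.6, 279.7, 183.0]
tcp_rot: [-0.26, -3.126, -0.001]
ft_force: [0.6, 0.2, -0.0]
grip_width: 0.993
```

Emit:
step_arm(
  series="-0.1 -0.04 -0.16 0 85; 0 0 0 0 40; 0 0 0 0 40; 0 0 0 0 40; 0 0 0 0 40; 0 0 0 0 40",
  squeeze=50,
)

```text
t: 4.2
tcp_pos: [434.9, 278.9, 181.2]
tcp_rot: [-0.261, -3.128, -0.004]
ft_force: [0.4, -0.4, 0.2]
grip_width: 0.53
```

Emit:
step_arm(
  series="0 0 1 0 40; 0 0 1 0 40; 0 0 1 0 40; 0.35 -1 0 0 40; 0.35 -1 0 0 40; 0.4 -1 0 0 40; 0.4 -1 0 0 40; 0.4 -1 0 0 40; 0.4 -1 0 0 40; 0.4 -1 0 0 40; 0.4 -1 0 0 40; 0.4 -1 0 0 40",
)

```text
t: 5.7
tcp_pos: [518.7, 48.2, 250.2]
tcp_rot: [-0.25, -3.111, -0.001]
ft_force: [-0.1, -0.1, -4.3]
grip_width: 0.527
```

Emit:
step_arm(
  series="0.4 -1 0 0 40; 0.4 -1 0 0 40; 0.4 -1 0 0 40; 0.4 -1 0 0 40; 0.4 -1 0 0 40; 0.4 -1 0 0 40; 0.4 -1 0 0 40",
)

```text
t: 6.58
tcp_pos: [587.5, -131.7, 243.7]
tcp_rot: [-0.248, -3.099, -0.007]
ft_force: [-0.4, -0.2, -4.2]
grip_width: 0.53
```

Emit:
step_arm(
  series="1 -0.6 0.1 0 40; 0.2 -0.05 0 0 40; 0 0 0 0 40; 0 0 0 0 40",
)

```text
t: 7.08
tcp_pos: [616.5, -149.2, 242.2]
tcp_rot: [-0.251, -3.091, -0.011]
ft_force: [0.2, -0.3, -3.8]
grip_width: 0.53
```

Run:
```python
from h import *
s=bot.read_state(); im=grab_frame('wrist'); cv2.imwrite('pics/w2.png',im); np.save('w2.npy',wristT(s)); print(s['tcp_pos'],s['tcp_rot'])
```

```text
[ 616.50227619 -149.1765801   242.23640916] [-0.25052814 -3.09092313 -0.01114256]
```

View pics/w2.png

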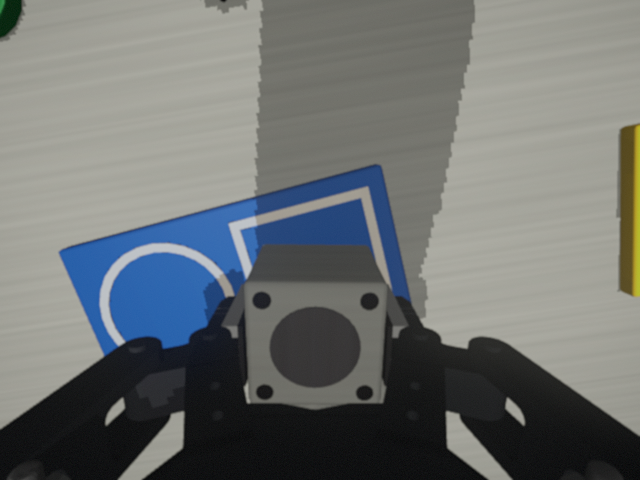

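Run:
```python
from h import *
T=np.load('w2.npy')
a=cast('wrist',(61,251),12,T)[:2]; b=cast('wrist',(380,167),12,T)[:2]
y=(b-a)/np.linalg.norm(b-a); x=np.array([y[1],-y[0]]); c=(a+b)/2+50*x
print(np.linalg.norm(b-a),a,b,'c',c,'yaw',np.degrees(np.arctan2(-y[0],y[1])),'sq',c+45*y,'rd',c-45*y)
for s in range(2):
  pass
print('sq near corners',cast('wrist',(234,225),12,T)[:2],cast('wrist',(368,190),12,T)[:2])
s=bot.read_state(); print('valve top z?',s['tcp_pos'][2]-181+44); print(cast('wrist',(316,346),s['tcp_pos'][2]-181+44,T))
R=T[:3,:3]@calibration('wrist')['mount'][:3,:3].T; print(R[:,2], s['tcp_pos']+R[:,2]*155)
```

```text
186.52723255295757 [ 580.16715635 -288.77952351] [ 562.73512587 -103.06863853] c [ 621.23231312 -191.25129672] yaw 5.362441681987113 sq [ 617.02680725 -146.44824191] rd [ 625.43781899 -236.05435153]
sq near corners [ 581.35113919 -188.1242256 ] [ 574.05631706 -111.10898055]
valve top z? 105.2155095099549
[ 610.31805394 -146.79536496  105.21550951]
[-0.03978906  0.01043182 -0.99915365] [ 610.16405552 -147.44834108   87.34669445]
```

Emit:
step_arm(
  series="0.3 0 -0.9 0 40; 0 0 -0.5 0 40; 0 0 -0.2 0 40; 0 0 0 0 40",
)

```text
t: 7.62
tcp_pos: [622.1, -147.4, 201.9]
tcp_rot: [-0.247, -3.089, -0.012]
ft_force: [-1.0, -0.1, -4.0]
grip_width: 0.536
```

Emit:
step_arm(
  series="0.03 0 -0.2 0 40; 0 0 -0.08 0 40; 0 0 0 0 40",
)

```text
t: 8.0
tcp_pos: [623.3, -147.6, 195.8]
tcp_rot: [-0.248, -3.091, -0.011]
ft_force: [0.2, 0.1, -2.9]
grip_width: 0.532
```

Emit:
step_arm(
  series="0 0 -0.08 0 40; 0 0 0 0 40",
)

```text
t: 8.25
tcp_pos: [623.5, -147.7, 194.1]
tcp_rot: [-0.248, -3.092, -0.011]
ft_force: [0.3, -0.5, -4.4]
grip_width: 0.532
```

Emit:
step_arm(
  series="0 0 -0.1 0 40; 0 0 0 0 40",
)

```text
t: 8.5
tcp_pos: [623.6, -147.7, 194.3]
tcp_rot: [-0.248, -3.094, -0.01]
ft_force: [0.2, 0.0, -4.2]
grip_width: 0.531
```

Emit:
step_arm(
  series="0 0 -0.25 0 40; 0 0 0 0 40",
)

```text
t: 8.75
tcp_pos: [623.9, -147.8, 195.0]
tcp_rot: [-0.249, -3.099, -0.009]
ft_force: [0.4, -0.0, -3.1]
grip_width: 0.534
```

Run:
```python
from h import *
im=grab_frame('side')
cv2.imwrite('pics/s3.png',cv2.resize(im[220:400,320:480],None,fx=4,fy=3.3*1,interpolation=cv2.INTER_CUBIC))
cv2.imwrite('pics/w3.png',grab_frame('wrist'))
s=bot.read_state();print(s)
```

```text
{'t': 8.85, 'joint_pos': array([-2.32804028e-01,  6.15567004e-01, -1.37710519e-01,  8.52008498e-01,
        8.46658712e-04, -7.26894098e-02]), 'qd': array([-0.00062826,  0.02135345, -0.01326097, -0.00933804,  0.00107899,
       -0.00210966]), 'joint_efforts': array([ 4.93101426e-03, -5.84735692e+01,  2.25563729e+01,  5.49940523e-01,
        4.28556668e-03,  1.12433231e-04]), 'tcp_pos': array([ 623.88712467, -147.79764156,  193.8110042 ]), 'tcp_rot': array([-0.24854456, -3.09766388, -0.009455  ]), 'ft_force': array([ 1.09175607,  0.05091058, -4.32891831]), 'moment': array([-0.04337095, -0.08466575, -0.02756844]), 'grip_width': 0.531246762133842}
```

View pics/s3.png

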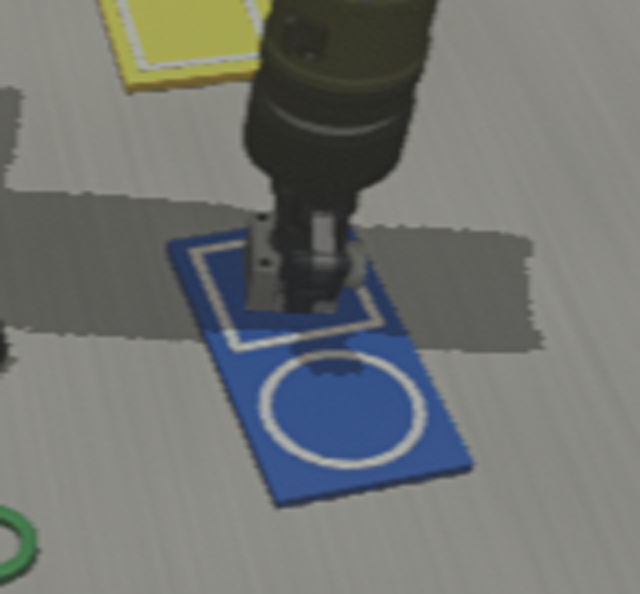

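View pics/w3.png

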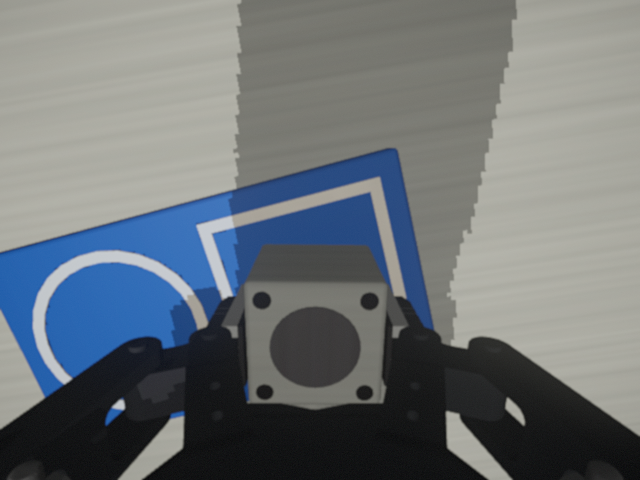

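Emit:
step_arm(
  series="0 0 -0.3 0 40",
)

```text
t: 8.98
tcp_pos: [623.5, -147.7, 193.0]
tcp_rot: [-0.249, -3.099, -0.009]
ft_force: [-21.7, 9.5, 64.5]
grip_width: 0.535
```

Run:
```python
from h import *
s=bot.read_state();T=wristT(s);print(s['tcp_pos'],s['ft_force'])
for z in (10,12,16,20): print(z,cast('wrist',(264,246),z,T).round(1),cast('wrist',(366,246),z,T).round(1))
s=bot.read_state();print(s['tcp_pos'])
```

```text
[ 623.5194978  -147.72514604  193.04235596] [-21.68882245   9.52185398  64.50840594]
10 [ 593.4 -164.3   10. ] [ 600.6 -120.2   10. ]
12 [ 592.9 -164.    12. ] [ 600.  -120.5   12. ]
16 [ 591.9 -163.2   16. ] [ 598.8 -120.9   16. ]
20 [ 590.9 -162.5   20. ] [ 597.6 -121.3   20. ]
[ 623.5194978  -147.72514604  193.04235596]
```

Emit:
step_arm(
  series="0 0 0 0 40; 0 0 0 0 60; 0 0 0 0 75; 0 0 0 0 85; 0 0 0 0 85",
)

```text
t: 9.6
tcp_pos: [624.1, -147.9, 192.4]
tcp_rot: [-0.249, -3.1, -0.009]
ft_force: [-0.2, -0.3, -0.6]
grip_width: 0.997
```

Emit:
step_arm(
  series="0 0 1 0 85; 0 0 1 0 85; 0 0 1 0 85; 0 0 1 0 85; -1 -0.1 0.4 0 85; -1 -0.1 0.4 0 85; -1 -0.1 0.4 0 85; -1 -0.1 0.4 0 85; -1 -0.1 0 0 85; -1 -0.1 0 0 85; -1 -0.1 0 0 85; 0 0 0 0 85",
)

```text
t: 11.1
tcp_pos: [443.6, -165.3, 332.0]
tcp_rot: [-0.248, -3.095, -0.01]
ft_force: [0.7, 0.2, -0.3]
grip_width: 0.994
```

Run:
```python
from h import *
s=bot.read_state(); im=grab_frame('wrist'); cv2.imwrite('pics/w4.png',im); np.save('w4.npy',wristT(s)); print(s['tcp_pos'],s['tcp_rot'])
```

```text
[ 443.56027681 -165.33907109  331.96324461] [-0.24787585 -3.09467169 -0.00980979]
```

View pics/w4.png

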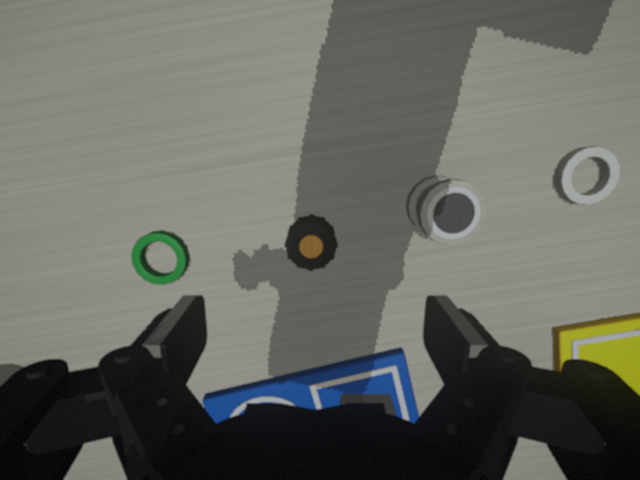

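Nut's brass disc at (311,246), green ring (160,257), ferrule bore (454,213), spare white ring (590,175).

```bash
cat >> h.py <<'E'
def grasp(s):
    R=cv2.Rodrigues(np.array(s['tcp_rot']))[0]; return s['tcp_pos']+155*R[:,2]
E
python3 - <<'E'
from h import *
T=np.load('w4.npy')
for nm,uv,z in (('nut',(311,246),30),('green',(160,257),6),('ferr',(455,213),44),('white',(590,175),6)): print(nm,cast('wrist',uv,z,T)[:2].round(1))
print(grasp(bot.read_state()))
E
```

```text
nut [ 447.1 -167.3]
green [ 442.4 -296.1]
ferr [435.8 -60.5]
white [431.1  62.8]
[ 439.35918131 -164.10171004  177.22017914]
```

Emit:
step_arm(
  series="0.35 -0.1 -1 0 85; 0.05 0 -1 0 85; 0.05 0 -1 0 85; 0.05 0 -1 0 85; 0 0 0 0 85",
)

```text
t: 11.78
tcp_pos: [464.7, -168.7, 230.0]
tcp_rot: [-0.245, -3.106, -0.007]
ft_force: [-0.8, 0.1, -0.1]
grip_width: 0.995
```

```bash
python3 -c "
from h import *
print(grasp(bot.read_state()))"
```

```text
[ 460.71461753 -167.63646352   75.05279013]
```

Emit:
step_arm(
  series="-0.5 0 -0.6 0 85; 0 0 -0.7 0 85; 0 0 -0.5 0 85; 0 0 0 0 85",
)

```text
t: 12.28
tcp_pos: [456.8, -169.5, 186.9]
tcp_rot: [-0.243, -3.114, -0.004]
ft_force: [-0.0, 0.3, -0.7]
grip_width: 0.993
```

```bash
python3 -c "
from h import *
print(grasp(bot.read_state()))"
```

```text
[ 454.06088216 -168.88120858   31.95774957]
```

Emit:
step_arm(
  series="-0.3 0.05 -0.35 0 85; 0 0 -0.1 0 85; 0 0 0 0 85",
)

```text
t: 12.65
tcp_pos: [449.9, -168.5, 176.3]
tcp_rot: [-0.243, -3.116, -0.003]
ft_force: [-0.0, 0.2, 0.2]
grip_width: 0.997
```

```bash
python3 -c "
from h import *
print(grasp(bot.read_state()))"
```

```text
[ 447.45694293 -167.97001915   21.30009832]
```

Emit:
step_arm(
  series="-0.03 0 -0.12 0 85; 0 0 0 0 34; 0 0 0 0 34; 0 0 0 0 34; 0 0 0 0 34; 0 0 0 0 34",
  squeeze=35,
)

```text
t: 13.4
tcp_pos: [449.5, -168.6, 173.8]
tcp_rot: [-0.244, -3.118, -0.003]
ft_force: [0.0, -0.1, 0.1]
grip_width: 0.46
```

Emit:
step_arm(
  series="0 0 1 0 34; 0 0 1 0 34; 0 0 1 0 34; 0.46 1 0.1 0 34; 0.46 1 0.1 0 34; 0.46 1 0.1 0 34; 0.46 1 0.1 0 34; 0.46 1 0.1 0 34; 0.46 1 0.1 0 34; 0.46 1 0.1 0 34; 0.46 1 0.1 0 34; 0.46 1 0.1 0 34",
)

```text
t: 14.9
tcp_pos: [553.6, 62.2, 272.5]
tcp_rot: [-0.25, -3.113, -0.002]
ft_force: [-0.2, -1.0, 0.3]
grip_width: 0.457
```

Emit:
step_arm(
  series="0.46 1 0 0 34; 0.46 1 0 0 34; 0.46 1 0 0 34; 0.46 1 0 0 34; 0 0 0 0 34",
)

```text
t: 15.52
tcp_pos: [601.0, 167.3, 271.1]
tcp_rot: [-0.246, -3.113, -0.001]
ft_force: [-0.8, -0.6, -0.4]
grip_width: 0.454
```

Run:
```python
from h import *
s=bot.read_state(); im=grab_frame('wrist'); cv2.imwrite('pics/w5.png',im); np.save('w5.npy',wristT(s)); print(s['tcp_pos'],s['tcp_rot'],grasp(s))
```

```text
[601.03711243 167.25403408 271.10097564] [-2.46330625e-01 -3.11267574e+00 -1.33839906e-03] [598.0834011  167.62106718 116.1295561 ]
```

View pics/w5.png

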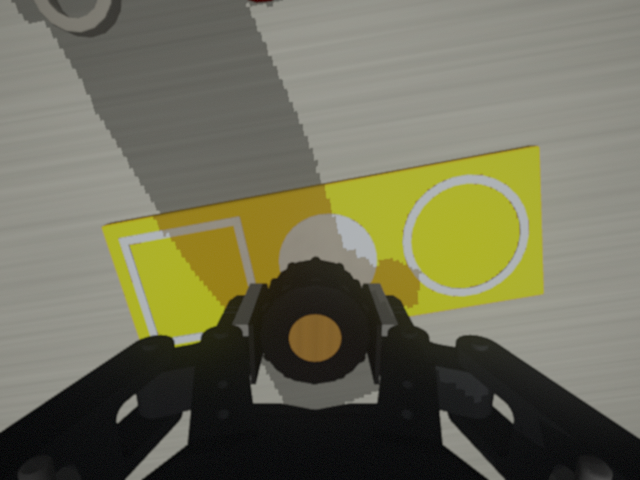

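Run:
```python
from h import *
T=np.load('w5.npy')
P=lambda u,z=12:cast('wrist',u,z,T)[:2]
a=P((104,226));b=P((539,147));y=(b-a)/np.linalg.norm(b-a);x=np.array([y[1],-y[0]]);c=(a+b)/2+50*x
print(np.linalg.norm(b-a),'c',c,'rd',c+90*y,'sq',c-90*y,'yaw',np.degrees(np.arctan2(-y[0],y[1])))
print('round direct',P((465.5,235)),'disc sides',(P((279,255))+P((378,258)))/2)
print('nut',P((315,338),271.1-173.8+30))
```

```text
276.49240702783067 c [610.71349305 175.56919338] rd [608.79644533 265.548774  ] sq [612.63054078  85.58961276] yaw 1.220522792626302
round direct [606.23732582 265.48595884] disc sides [606.71296428 175.83995238]
nut [598.54446613 168.05399996]
```

Emit:
step_arm(
  series="0.4 0.3 -0.9 0 34; 0 0 -1 0 34; 0 0 -0.8 0 34; 0 0 -0.3 0 34; 0 0 0 0 34",
)

```text
t: 16.2
tcp_pos: [608.3, 169.1, 194.2]
tcp_rot: [-0.254, -3.108, 0.005]
ft_force: [0.2, 0.4, -0.6]
grip_width: 0.459
```

```bash
python3 -c "
from h import *
print(grasp(bot.read_state()))"
```

```text
[604.64339431 168.83854294  39.26806335]
```

Emit:
step_arm(
  series="0.2 0.26 0 0 34; 0 0 -0.18 0 34; 0 0 0 0 34",
)

```text
t: 16.58
tcp_pos: [614.6, 175.9, 191.7]
tcp_rot: [-0.255, -3.111, 0.004]
ft_force: [0.8, -0.2, -0.8]
grip_width: 0.459
```

```bash
python3 -c "
from h import *
print(grasp(bot.read_state()))"
```

```text
[611.5008149  175.82157643  36.75136721]
```

Emit:
step_arm(
  series="-0.05 0 -0.15 0 34; 0 0 -0.1 0 34",
)

```text
t: 16.82
tcp_pos: [613.5, 176.1, 185.8]
tcp_rot: [-0.255, -3.112, 0.003]
ft_force: [-3.8, -0.8, 13.6]
grip_width: 0.456
```

Contact (13.6 N up); release.

Emit:
step_arm(
  series="0 0 0 0 34; 0 0 0 0 50; 0 0 0 0 60; 0 0 0 0 75; 0 0 1 0 80; 0 0 1 0 85; 0 0 1 0 85; 0 0 1 0 85; -1 -0.2 0.5 0 85; -1 -0.2 0.5 0 85; -1 -0.1 0 0 85; -1 0 0 0 85",
)

```text
t: 18.32
tcp_pos: [512.1, 163.1, 314.2]
tcp_rot: [-0.257, -3.114, 0.002]
ft_force: [0.2, 0.0, -0.1]
grip_width: 0.995
```

Emit:
step_arm(
  series="-1 0 0 0 85; -1 0 0 0 85; -1 0 0 0 85; 0 0 0 0 85",
)

```text
t: 18.82
tcp_pos: [432.9, 162.6, 314.7]
tcp_rot: [-0.256, -3.114, 0.002]
ft_force: [-0.1, -0.7, 0.0]
grip_width: 0.995
```

Run:
```python
from h import *
s=bot.read_state(); im=grab_frame('wrist'); cv2.imwrite('pics/w6.png',im); np.save('w6.npy',wristT(s)); print(s['tcp_pos'],s['tcp_rot'],grasp(s))
```

```text
[432.93946548 162.60553543 314.6871121 ] [-2.55963639e-01 -3.11434130e+00  1.60413845e-03] [430.33902865 162.65959802 159.70893684]
```

View pics/w6.png

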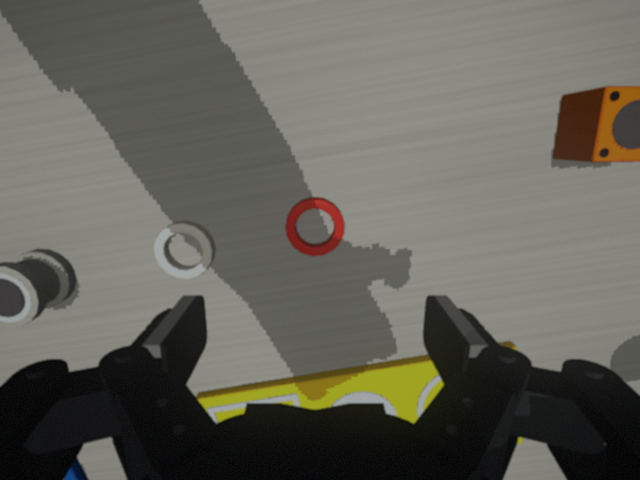

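Red ring centred at (315,226), white ring at (184,250).

Run:
```python
from h import *
T=np.load('w6.npy')
print(cast('wrist',(315,226),8,T))
```

```text
[428.36504707 163.32779013   8.        ]
```

Emit:
step_arm(
  series="0 0 -1 0 85; 0 0 -1 0 85; 0 0 -1 0 85; 0 0 -1 0 85; 0 0 0 0 85",
)

```text
t: 19.5
tcp_pos: [441.8, 164.2, 213.9]
tcp_rot: [-0.26, -3.127, -0.006]
ft_force: [0.2, -0.4, 0.5]
grip_width: 0.997
```

```bash
python3 -c "
from h import *
print(grasp(bot.read_state()))"
```

```text
[441.26268737 164.81559073  58.92558603]
```

Emit:
step_arm(
  series="-0.55 -0.05 -0.5 0 85; 0 0 -0.7 0 85; 0 0 -0.2 0 85; 0 0 0 0 85",
)

```text
t: 20.0
tcp_pos: [433.2, 164.2, 181.7]
tcp_rot: [0.262, 3.126, 0.012]
ft_force: [0.6, 0.0, 0.6]
grip_width: 0.997
```

```bash
python3 -c "
from h import *
print(grasp(bot.read_state()))"
```

```text
[434.0075594  165.2904171   26.70179505]
```

Emit:
step_arm(
  series="-0.22 -0.06 -0.3 0 85; 0 0 -0.14 0 85; 0 0 0 0 85",
)

```text
t: 20.38
tcp_pos: [428.5, 162.9, 171.5]
tcp_rot: [0.262, 3.123, 0.014]
ft_force: [0.4, 0.5, 0.1]
grip_width: 0.99
```

```bash
python3 -c "
from h import *
print(grasp(bot.read_state()))"
```

```text
[429.7069181  164.18645495  16.4853861 ]
```

Emit:
step_arm(
  series="0 0 0 0 42; 0 0 0 0 42; 0 0 0 0 42; 0 0 0 0 40; 0 0 0 0 40",
  squeeze=28,
)

```text
t: 21.0
tcp_pos: [428.7, 163.0, 172.2]
tcp_rot: [0.262, 3.122, 0.014]
ft_force: [0.7, 0.4, 1.1]
grip_width: 0.524
```

Emit:
step_arm(
  series="0 0 0.6 0 40; 0 0 1 0 40; 0 0 1 0 40; 0 0 1 0 40; 0.4 -1 0.1 0 40; 0.48 -1 0.1 0 40; 0.48 -1 0.1 0 40; 0.48 -1 0.1 0 40; 0.48 -1 0.1 0 40; 0.48 -1 0.1 0 40; 0.48 -1 0.1 0 40; 0.48 -1 0.1 0 40",
)

```text
t: 22.5
tcp_pos: [523.8, -42.0, 284.0]
tcp_rot: [0.254, 3.125, 0.014]
ft_force: [0.1, -0.3, 0.5]
grip_width: 0.525
```

Emit:
step_arm(
  series="0.48 -1 0.1 0 40; 0.48 -1 0.1 0 40; 0.48 -1 0.1 0 40; 0.48 -1 0.1 0 40; 0.48 -1 0.1 0 40; 0.48 -1 0.1 0 40; 0.48 -1 0.1 0 40; 0 0 0 0 40",
)

```text
t: 23.5
tcp_pos: [610.4, -224.7, 299.0]
tcp_rot: [0.258, 3.127, 0.016]
ft_force: [0.4, 0.3, -0.1]
grip_width: 0.528
```

Run:
```python
from h import *
s=bot.read_state(); im=grab_frame('wrist'); cv2.imwrite('pics/w7.png',im); np.save('w7.npy',wristT(s)); print(s['tcp_pos'],s['tcp_rot'],grasp(s))
```

```text
[ 610.35021239 -224.69851186  299.035064  ] [0.25824354 3.12724361 0.01556459] [ 611.04302863 -223.21286729  144.04373242]
```

View pics/w7.png

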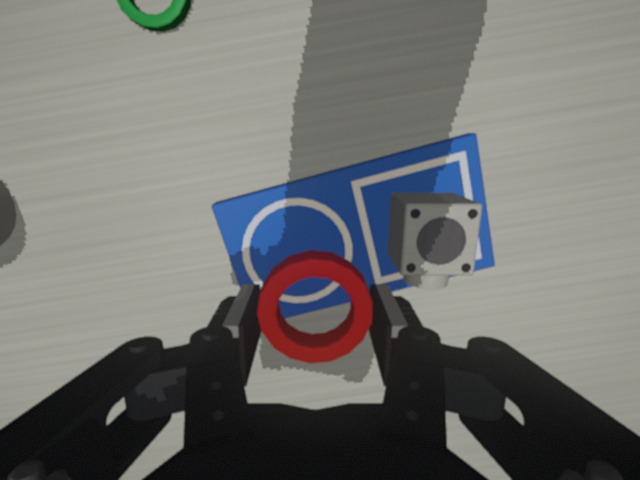

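Run:
```python
from h import *
T=np.load('w7.npy')
P=lambda u,z=12:cast('wrist',u,z,T)[:2]
a=P((213,204));b=P((474,134));y=(b-a)/np.linalg.norm(b-a);x=np.array([y[1],-y[0]]);c=(a+b)/2+50*x
print(np.linalg.norm(b-a),'c',c,'rd',c-45*y,'sq',c+45*y)
print('round direct',P((298,250)),'valve',P((441,241),56),'ring',P((315,306),135), 'sq c',(P((353,183))+P((465,153)))/2+38*x)
```

```text
185.7194031107978 c [ 620.60566279 -191.81729834] rd [ 624.84093695 -236.61754893] sq [ 616.37038863 -147.01704775]
round direct [ 623.20892662 -235.81961564] valve [ 618.3651968  -145.43918207] ring [ 609.14660343 -222.26777893] sq c [ 615.31327975 -146.46444837]
```

Emit:
step_arm(
  series="0.5 -0.5 -0.8 0 40; 0 0 -1 0 40; 0 0 -1 0 40; 0 0 -1 0 40; 0 0 -0.4 0 40; 0 0 0 0 40",
)

```text
t: 24.3
tcp_pos: [619.5, -230.1, 190.6]
tcp_rot: [-0.249, -3.129, -0.023]
ft_force: [-0.0, 0.2, -0.2]
grip_width: 0.53
```

```bash
python3 -c "
from h import *
print(grasp(bot.read_state()))"
```

```text
[ 619.30671378 -227.79774564   35.65720711]
```

Emit:
step_arm(
  series="0.25 -0.38 0 0 40; 0 0 -0.1 0 40; 0 0 0 0 40",
)

```text
t: 24.68
tcp_pos: [627.5, -240.5, 190.8]
tcp_rot: [0.249, 3.13, 0.021]
ft_force: [-0.1, -0.4, -0.8]
grip_width: 0.531
```

```bash
python3 -c "
from h import *
print(grasp(bot.read_state()))"
```

```text
[ 627.92431341 -238.47928371   35.85994282]
```

Emit:
step_arm(
  series="-0.04 0.04 -0.18 0 40; 0 0 -0.12 0 40",
)

```text
t: 24.92
tcp_pos: [626.6, -239.7, 184.0]
tcp_rot: [0.249, 3.128, 0.021]
ft_force: [-5.2, 2.1, 15.5]
grip_width: 0.524
```

Emit:
step_arm(
  series="0 0 0 0 42; 0 0 0 0 55; 0 0 0 0 65; 0 0 0 0 75; 0 0 1 0 80; 0 0 1 0 85; 0 0 1 0 85; 0 0 1 0 85; -1 -0.3 0.5 0 85; -1 -0.3 0.5 0 85; -1 -0.3 0.3 0 85; -1 -0.3 0 0 85",
)

```text
t: 26.42
tcp_pos: [524.9, -269.2, 318.8]
tcp_rot: [0.244, 3.129, 0.021]
ft_force: [-0.6, -0.2, 0.1]
grip_width: 0.995
```

Emit:
step_arm(
  series="-1 -0.3 0 0 85; -1 -0.3 0 0 85; -1 -0.3 0 0 85; 0 0 0 0 85",
)

```text
t: 26.92
tcp_pos: [445.8, -292.4, 319.1]
tcp_rot: [0.247, 3.129, 0.02]
ft_force: [0.5, -0.2, 0.2]
grip_width: 0.992
```

Run:
```python
from h import *
s=bot.read_state(); im=grab_frame('wrist'); cv2.imwrite('pics/w8.png',im); np.save('w8.npy',wristT(s)); print(s['tcp_pos'],s['tcp_rot'],grasp(s))
T=wristT(s); h=cv2.cvtColor(im,cv2.COLOR_BGR2HSV)
m=cv2.inRange(h,(50,100,40),(85,255,255)); cs,_=cv2.findContours(m,0,1); c=max(cs,key=cv2.contourArea); e=cv2.minEnclosingCircle(c); print(e,cast('wrist',e[0],8,T))
```

```text
[ 445.80012428 -292.44293158  319.13631215] [0.24695926 3.12938585 0.0202071 ] [ 446.32985518 -290.4830869   164.14960822]
((304.6518859863281, 220.01898193359375), 28.54489517211914) [ 442.46944426 -295.30537952    8.        ]
```

View pics/w8.png

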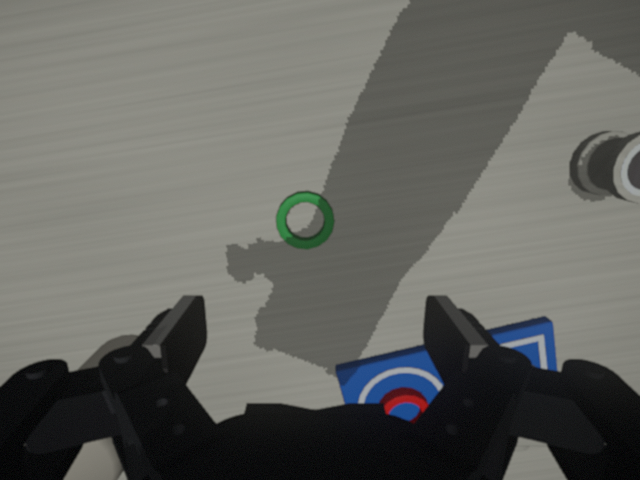

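Emit:
step_arm(
  series="-0.2 -0.2 -1 0 85; -0.1 0 -1 0 85; -0.1 0 -1 0 85; -0.1 0 -1 0 85; 0 0 0 0 85",
)

```text
t: 27.6
tcp_pos: [439.9, -297.6, 217.8]
tcp_rot: [0.239, 3.12, 0.016]
ft_force: [-0.1, -0.0, -0.3]
grip_width: 0.998
```

```bash
python3 -c "
from h import *
print(grasp(bot.read_state()))"
```

```text
[ 441.81777184 -296.13486705   62.80599184]
```

Emit:
step_arm(
  series="0 0 -0.8 0 85; 0 0 -0.7 0 85; 0 0 -0.15 0 85; 0 0 0 0 85",
)

```text
t: 28.1
tcp_pos: [445.0, -298.8, 179.7]
tcp_rot: [0.234, 3.113, 0.01]
ft_force: [-0.2, 0.0, 0.3]
grip_width: 0.993
```

```bash
python3 -c "
from h import *
print(grasp(bot.read_state()))"
```

```text
[ 448.24535503 -298.00950413   24.71803289]
```

Emit:
step_arm(
  series="-0.26 0.1 -0.2 0 85; 0 0 -0.12 0 85; 0 0 0 0 85",
)

```text
t: 28.48
tcp_pos: [439.0, -296.6, 173.1]
tcp_rot: [0.234, 3.11, 0.008]
ft_force: [-0.5, 0.1, -0.0]
grip_width: 0.996
```

```bash
python3 -c "
from h import *
print(grasp(bot.read_state()))"
```

```text
[ 442.58710972 -296.05518893   18.13612609]
```

Emit:
step_arm(
  series="0 0 -0.08 0 85; 0 0 0 0 42; 0 0 0 0 42; 0 0 0 0 42; 0 0 0 0 40; 0 0 0 0 40",
)

```text
t: 29.22
tcp_pos: [439.1, -296.9, 171.6]
tcp_rot: [0.234, 3.109, 0.007]
ft_force: [0.1, -1.0, 0.3]
grip_width: 0.522
```

Emit:
step_arm(
  series="0 0 0.6 0 40; 0 0 1 0 40; 0 0 1 0 40; 0 0 1 0 40; 0.25 1 0.1 0 40; 0.28 1 0.1 0 40; 0.28 1 0.1 0 40; 0.28 1 0.1 0 40; 0.28 1 0.1 0 40; 0.28 1 0.1 0 40; 0.28 1 0.1 0 40; 0.28 1 0.1 0 40",
)

```text
t: 30.72
tcp_pos: [496.2, -92.2, 296.1]
tcp_rot: [0.239, 3.097, 0.004]
ft_force: [0.2, 0.2, 0.3]
grip_width: 0.521
```

Emit:
step_arm(
  series="0.28 1 0.1 0 40; 0.28 1 0.1 0 40; 0.28 1 0.1 0 40; 0.28 1 0.1 0 40; 0.28 1 0.1 0 40; 0.28 1 0 0 40; 0.28 1 0 0 40; 0.28 1 0 0 40; 0.28 1 0 0 40; 0.28 1 0 0 40; 0.28 1 0 0 40; 0.28 1 0 0 40",
)

```text
t: 32.22
tcp_pos: [581.6, 218.9, 321.7]
tcp_rot: [0.236, 3.086, 0.01]
ft_force: [0.7, -0.3, 0.1]
grip_width: 0.52
```

Emit:
step_arm(
  series="0.6 0.9 -0.3 0 40; 0.1 0.5 -0.3 0 40; 0 0 0 0 40",
)

```text
t: 32.6
tcp_pos: [599.1, 256.6, 308.4]
tcp_rot: [0.232, 3.085, 0.012]
ft_force: [-0.1, -0.9, 0.4]
grip_width: 0.521
```

Run:
```python
from h import *
s=bot.read_state(); im=grab_frame('wrist'); cv2.imwrite('pics/w9.png',im); np.save('w9.npy',wristT(s)); print(s['tcp_pos'],s['tcp_rot'],grasp(s))
```

```text
[599.07743038 256.62531974 308.41006204] [0.23230741 3.08521594 0.01185955] [606.52407902 257.25555425 153.59032742]
```

View pics/w9.png

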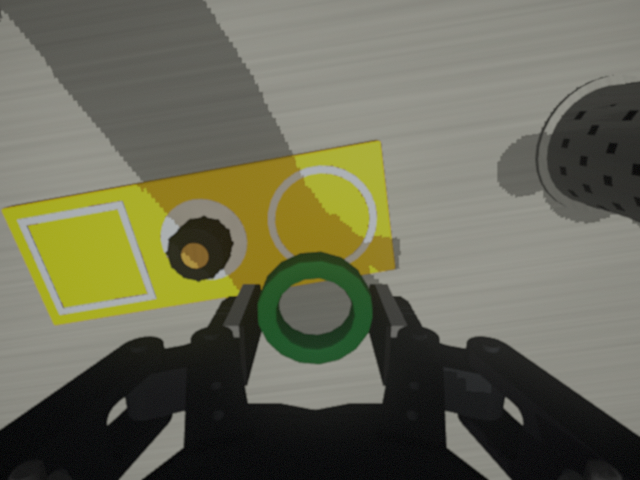

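Run:
```python
from h import *
T=np.load('w9.npy')
P=lambda u,z=12:cast('wrist',u,z,T)[:2]
a=P((4,208));b=P((380,141));y=(b-a)/np.linalg.norm(b-a);x=np.array([y[1],-y[0]]);c=(a+b)/2+50*x
print(np.linalg.norm(b-a),'c',c,'rd',c+90*y,'sq',c-90*y)
print('round direct',P((322.5,219)),'nut',P((195,256),42),'ring',P((315,306),308.4-171.6+8))
q=[P(u) for u in((20,221),(122,203),(155,297),(63,314))]; print('sq direct',np.mean(q,0))
```

```text
275.77208986516473 c [610.3217309  175.94278376] rd [608.39444117 265.92214558] sq [612.24902063  85.96342193]
round direct [606.96171298 265.12777125] nut [611.07043569 176.2274855 ] ring [604.86600499 258.1356299 ]
sq direct [612.68550393  84.77387726]
```

Emit:
step_arm(
  series="0.1 0.3 -1 0 40; 0 0 -1 0 40; 0 0 -1 0 40; 0 0 -1 0 40; 0 0 -0.6 0 40; 0 0 0 0 40",
)

```text
t: 33.4
tcp_pos: [600.0, 258.1, 195.0]
tcp_rot: [0.241, 3.082, 0.01]
ft_force: [0.7, -0.5, 0.8]
grip_width: 0.521
```

```bash
python3 -c "
from h import *
print(grasp(bot.read_state()))"
```

```text
[607.8145543  258.52708653  40.21361505]
```

Emit:
step_arm(
  series="0.06 0.25 -0.15 0 40; 0 0 -0.12 0 40; 0 0 0 0 40",
)

```text
t: 33.78
tcp_pos: [602.8, 265.1, 190.7]
tcp_rot: [0.242, 3.078, 0.013]
ft_force: [-0.1, -1.1, -0.9]
grip_width: 0.519
```

```bash
python3 -c "
from h import *
print(grasp(bot.read_state()))"
```

```text
[611.28175741 265.80134863  35.89686899]
```

Emit:
step_arm(
  series="-0.08 -0.02 -0.18 0 40; 0 0 -0.12 0 40",
)

```text
t: 34.02
tcp_pos: [601.0, 264.8, 183.7]
tcp_rot: [0.241, 3.077, 0.014]
ft_force: [-2.1, -1.6, 8.2]
grip_width: 0.524
```

Emit:
step_arm(
  series="0 0 0 0 42; 0 0 0 0 55; 0 0 0 0 65; 0 0 0 0 75; 0 0 1 0 80; 0 0 1 0 85; 0 0 1 0 85; 0 0 1 0 85; -0.5 -1 0.5 0 85; -0.5 -1 0.5 0 85; -0.5 -1 0.5 0 85; -0.5 -1 0 0 85",
)

```text
t: 35.52
tcp_pos: [550.0, 163.7, 324.1]
tcp_rot: [0.237, 3.076, 0.014]
ft_force: [-0.1, -0.8, -1.3]
grip_width: 0.994
```

Emit:
step_arm(
  series="-0.5 -1 0 0 85; -0.5 -1 0 0 85; -0.5 -1 0 0 85; -0.5 -1 0 0 85; -0.5 -1 0 0 85; -0.5 -1 0 0 85; -0.5 -1 0 0 85; -0.5 -1 0 0 85; -0.5 -1 0 0 85; 0 0 0 0 85",
)

```text
t: 36.78
tcp_pos: [432.2, -69.5, 325.3]
tcp_rot: [0.24, 3.073, 0.013]
ft_force: [-1.0, -0.3, 0.6]
grip_width: 0.995
```

Run:
```python
from h import *
s=bot.read_state(); im=grab_frame('wrist'); cv2.imwrite('pics/w10.png',im); np.save('w10.npy',wristT(s)); print(s['tcp_pos'],s['tcp_rot'],grasp(s))
```

```text
[432.15800693 -69.47977766 325.2865213 ] [0.23963675 3.07259503 0.01345255] [441.47341758 -68.85028048 170.56798053]
```

View pics/w10.png

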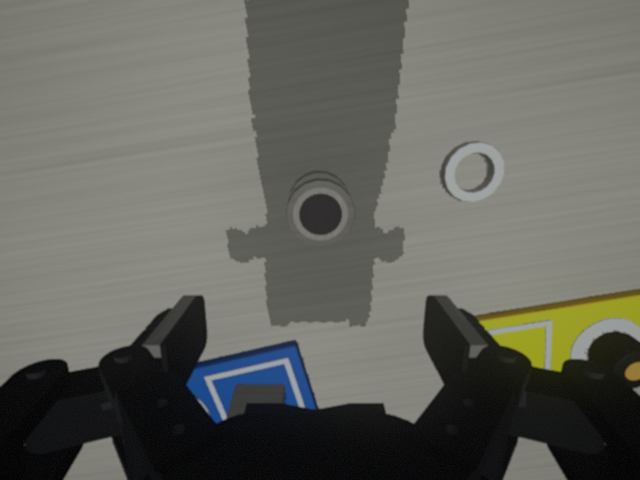

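Run:
```python
from h import *
T=np.load('w10.npy'); print(cast('wrist',(321,214),44,T),cast('wrist',(473,172),8,T))
```

```text
[435.51030325 -61.29507324  44.        ] [430.91748502  59.385901     8.        ]
```

Emit:
step_arm(
  series="-0.3 0.25 -1 0 85; -0.1 0 -1 0 85; -0.1 0 -1 0 85; 0 0 -1 0 85; 0 0 0 0 85",
)

```text
t: 37.45
tcp_pos: [423.4, -59.3, 224.3]
tcp_rot: [0.23, 3.066, 0.018]
ft_force: [-0.5, 0.1, 0.7]
grip_width: 0.995
```

```bash
python3 -c "
from h import *
print(grasp(bot.read_state()))"
```

```text
[433.9562     -58.27255662  69.64874965]
```

Emit:
step_arm(
  series="0 -0.1 -0.9 0 85; 0 0 -0.7 0 85; 0 0 -0.15 0 85; 0 0 0 0 85",
)

```text
t: 37.95
tcp_pos: [427.8, -60.5, 183.3]
tcp_rot: [0.225, 3.058, 0.018]
ft_force: [-0.2, 0.4, 0.3]
grip_width: 0.992
```

```bash
python3 -c "
from h import *
print(grasp(bot.read_state()))"
```

```text
[439.52767456 -59.48644963  28.7638744 ]
```

Emit:
step_arm(
  series="-0.17 -0.07 -0.2 0 85; 0 0 0 0 85; 0 0 0 0 44; 0 0 0 0 44; 0 0 0 0 44; 0 0 0 0 44; 0 0 0 0 44",
  squeeze=50,
)

```text
t: 38.83
tcp_pos: [424.3, -62.6, 180.5]
tcp_rot: [0.224, 3.054, 0.016]
ft_force: [-0.6, 0.3, 0.4]
grip_width: 0.543
```

Emit:
step_arm(
  series="0 0 1 0 44; 0 0 1 0 44; 0 0 1 0 44; 0 0 1 0 44; 0.85 0.73 0 0 44; 0.85 0.73 0 0 44; 0.85 0.73 0 0 44; 0.85 0.73 0 0 44; 0.85 0.73 0 0 44; 0.85 0.73 0 0 44; 0.85 0.73 0 0 44; 0 0 0 0 44",
)

```text
t: 40.33
tcp_pos: [571.7, 70.5, 275.5]
tcp_rot: [0.228, 3.073, 0.02]
ft_force: [0.7, -0.2, -2.4]
grip_width: 0.545
```

Run:
```python
from h import *
s=bot.read_state(); im=grab_frame('wrist'); cv2.imwrite('pics/w11.png',im); np.save('w11.npy',wristT(s)); print(s['tcp_pos'],s['tcp_rot'],grasp(s))
```

```text
[571.69280697  70.46062281 275.48988083] [0.2275657  3.0729067  0.01986165] [581.14105962  71.76270589 120.78359427]
```

View pics/w11.png

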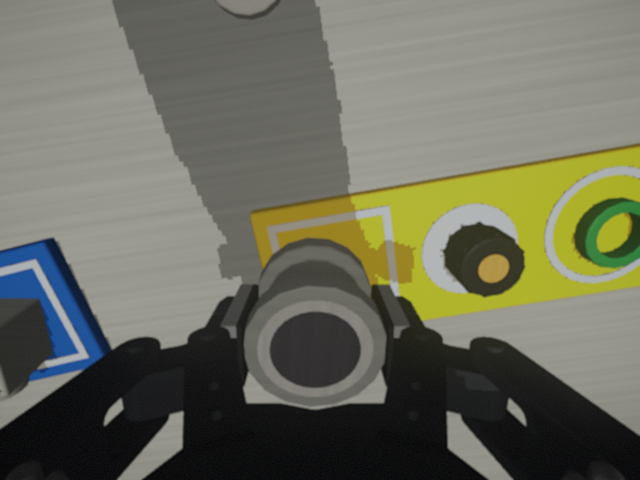

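Run:
```python
from h import *
T=np.load('w11.npy')
print(cast('wrist',(316,348),139,T),[cast('wrist',u,12,T)[:2] for u in((270,228),(389,209))])
```

```text
[579.82932158  72.47131168 139.        ] [array([574.59118989,  45.54163463]), array([573.62916882, 123.79169872])]
```

Emit:
step_arm(
  series="0.9 0.5 -0.2 0 44; 0.3 0 -0.9 0 44; 0 0 -1 0 44; 0 0 -0.6 0 44; 0 0 0 0 44",
)

```text
t: 41.0
tcp_pos: [596.2, 79.7, 203.7]
tcp_rot: [0.234, 3.084, 0.014]
ft_force: [-0.7, 0.0, -3.1]
grip_width: 0.539
```

```bash
python3 -c "
from h import *
print(grasp(bot.read_state()))"
```

```text
[603.874194    80.56483147  48.88622314]
```

Emit:
step_arm(
  series="0.33 0.15 -0.1 0 44; 0 0 -0.15 0 44; 0 0 0 0 44",
)

```text
t: 41.38
tcp_pos: [605.8, 83.6, 199.1]
tcp_rot: [0.234, 3.081, 0.015]
ft_force: [-0.4, 0.1, -2.8]
grip_width: 0.543
```

```bash
python3 -c "
from h import *
print(grasp(bot.read_state()))"
```

```text
[613.96692369  84.50485371  44.33771726]
```

Emit:
step_arm(
  series="-0.04 0.02 -0.15 0 44; 0 0 -0.1 0 44; 0 0 -0.06 0 44",
)

```text
t: 41.75
tcp_pos: [605.0, 84.3, 192.8]
tcp_rot: [0.233, 3.079, 0.016]
ft_force: [-4.7, -0.5, 12.0]
grip_width: 0.541
```

Contact; release, lift and back away for the final check.

Emit:
step_arm(
  series="0 0 0 0 44; 0 0 0 0 58; 0 0 0 0 68; 0 0 0 0 75; 0 0 0 0 75; 0 0 1 0 80; 0 0 1 0 80; 0 0 1 0 80; 0 0 1 0 80; 0 0 1 0 80; 0 0 1 0 80; 0 0 1 0 80",
)

```text
t: 43.25
tcp_pos: [603.9, 84.1, 371.0]
tcp_rot: [0.234, 3.082, 0.015]
ft_force: [0.1, -0.2, 0.3]
grip_width: 0.935
```

Emit:
step_arm(
  series="-1 -0.3 0.5 0 80; -1 -0.3 0.5 0 80; -1 -0.3 0.5 0 80; -1 -0.3 0 0 80; -1 -0.3 0 0 80; -1 -0.3 0 0 80; 0 0 0 0 80; 0 0 0 0 80",
)

```text
t: 44.25
tcp_pos: [450.9, 38.2, 412.9]
tcp_rot: [0.233, 3.074, 0.017]
ft_force: [0.4, 0.2, 0.1]
grip_width: 0.94
```

Run:
```python
from h import *
im=grab_frame('top'); cv2.imwrite('pics/t12.png',cv2.resize(im[170:300,100:520],None,fx=1.9,fy=1.9,interpolation=cv2.INTER_CUBIC))
sd=grab_frame('side'); cv2.imwrite('pics/s12.png',cv2.resize(sd[150:400,260:460],None,fx=2.4,fy=2.4,interpolation=cv2.INTER_CUBIC))
cv2.imwrite('pics/top12.png',im);cv2.imwrite('pics/side12.png',sd)
s=bot.read_state(); cv2.imwrite('pics/w12.png',grab_frame('wrist')); np.save('w12.npy',wristT(s))
print(s['t'],s['tcp_pos'])
```

```text
44.35 [451.02754847  38.24164687 412.65724146]
```

View pics/t12.png

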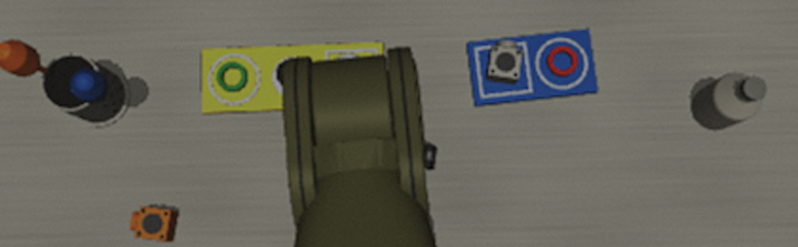

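View pics/s12.png

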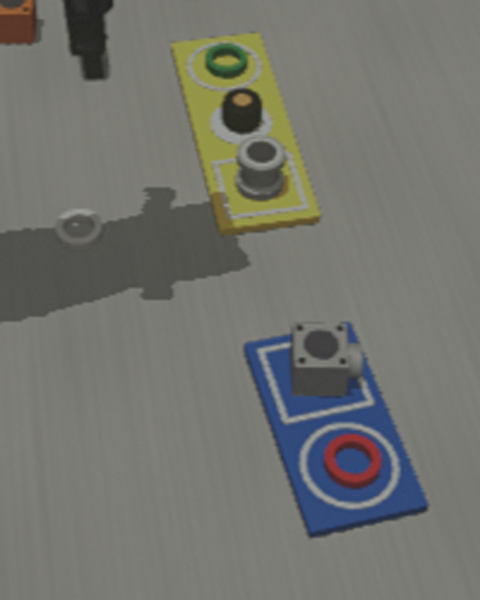

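View pics/w12.png

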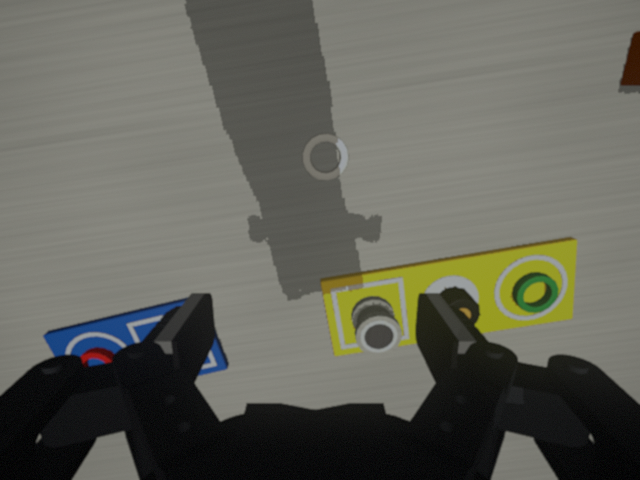

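Run:
```python
from h import *
f=lambda x,y:(260+x/2.4,150+y/2.4)
S=lambda x,y,z:cast('side',f(x,y),z)[:2].round(1)
print('side green',S(226,60,20)-S(225,65,12),'red',S(353,460,20)-S(350,465,12),'ferr',S(261,153,56)-np.mean([S(214,163,12),S(293,150,12),S(312,206,12),S(230,222,12)],0))
print('valve',S(322,345,56)-np.mean([S(256,348,12),S(340,335,12),S(374,402,12),S(286,423,12)],0),'nut',S(243,99,42)-S(241,121,12))
T=np.load('w12.npy');W=lambda u,z:cast('wrist',u,z,T)[:2].round(1)
print('wrist green',W((535,292),20)-W((531,287),12),'ferr',W((379,335),56),'sq',np.mean([W(u,12) for u in((332,292),(403,279),(414,340),(344,350))],0),'white',W((326,157),8))
g=lambda x,y:(100+x/1.9,170+y/1.9);P=lambda x,y,z:cast('top',g(x,y),z)[:2].round(1)
print('top green',P(232,76,20)-P(234,79.5,12),'red',P(562,62,20)-P(562,63,12),'valve',P(504,63,56)-np.mean([P(478,49,12),P(529,42,12),P(533,91,12),P(482,97,12)],0))
# soap/pot unchanged?
for n in('top','side'):
    a=cv2.imread(f'pics/{n}0.png');b=cv2.imread(f'pics/{n}12.png')
    d=cv2.absdiff(a,b).max(2)
    rois={'top':[(100,185,170,240),(460,200,505,245)],'side':[(310,50,355,145),(370,420,430,480)]}[n]
    print(n,[(d[y0:y1,x0:x1]>25).mean().round(3) for x0,y0,x1,y1 in rois])
```

```text
side green [ 0.7 -1.2] red [ 1.6 -0.5] ferr [-3.075  0.325]
valve [3.725 0.15 ] nut [1.3 0.6]
wrist green [ 2.1 -0.1] ferr [611.3  86.7] sq [616.025  87.75 ] white [431.   59.5]
top green [3.8 1.5] red [-0.2  1.5] valve [0.425 7.325]
top [np.float64(0.0), np.float64(0.0)]
side [np.float64(0.026), np.float64(0.0)]
```

```bash
python3 -c "
from plant import order,bot
print(order.sign_off()); print(bot.read_state()['t'])"
```

```text
the job is handed in; nothing more can be done
None
the job is handed in; nothing more can be done
```

All five parts are on their marks, set down in contact with the board before release, and the job was handed in at about 44 s of the 112 s allowed.

**Last checks:**

| Part | Largest offset from its mark | Views used |
|---|---|---|
| Red seal | 1.6 mm | top and side |
| Green seal | 3.8 mm | top, side and wrist |
| Nut | 1.3 mm | side only (hidden by the arm from the top) |
| Ferrule | 4.7 mm | side and wrist (hidden by the arm from the top) |
| Valve body | see below | top and side |

- **Valve body:** the views disagree. The side view gives 3.7 mm along x. The top view, which is coarser, gives 7.3 mm along y. Both are inside the 14 mm limit.
- **Uprightness:** valve body, ferrule and nut look upright in the pictures; I did not measure their tilt or resting height.
- **Bystanders:** the soap bottle looks unchanged in both views. The brush pot is unchanged from the top, with a small difference (2.6% of pixels) from the side. The spare white seal reads within about 4 mm of all its earlier measurements.
- **Gripper:** it was open and raised clear at hand-in.

**Force while placing the valve body:** one downward step briefly pressed it on the board at 64 N, under the 120 N wrist limit. The later parts were lowered in smaller steps, with readings up to 15.5 N.

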